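# Lock the syringe stand and draw the plunger to the dose ring

### The job

Push the syringe stand's lock collar clockwise (seen from above) by its orange pin until it stops at the red locked mark, and only then draw the blue-capped plunger up along its leaning barrel, without forcing it sideways, until the lower edge of the black piston is level with the yellow dose ring. Finish while still holding the plunger there in the gripper, straight in line with the barrel rather than leaning in its bore. Leave the dose ring and the other things on the counter where they are.

Things in the scene. Friction and masses are not known exactly. Their poses are not given: they have to be found in the camera images.
- barrel: Clear syringe barrel, fixed in the stand, leaning 0.26 rad from vertical, top towards the stand's robot side. Origin: on the bore axis at the bore's floor, 42 mm above the counter. z runs up the bore axis, x points (square to z) to the stand's far side, y left. Bore radius 14 mm, outer radius 18 mm, open mouth at z = 100 mm.
- plunger: Loose plunger, about 60 g, in the bore; slides freely along it, sinks back when let go. Origin: centre of the black piston's lower face, z up along it. Piston and guide disc 26 mm diameter, z 0 to 40 mm (1 mm clearance all round, so it leans about 0.06 rad at rest); white rod 19 mm wide; blue round cap 30 mm diameter, z 140 to 164 mm, to be gripped. Starts on the bore's floor.
- collar (a joint): Angle of the dark steel lock collar about the barrel's axis, rad. 0 = pin at the green unlocked mark (75 degrees from the barrel's x towards y); grows clockwise seen from above; 1.3 = hard stop, pin at the red locked mark (on the barrel's x axis); locked is above 1.2. Stays where left; friction 0.15 N m (3 N at the pin).
- collar_pin (a point): Middle of the collar's orange upright pin, on its axis. Pin 12 mm diameter, 32 mm tall, parallel to the barrel's z, 58 mm from the bore axis, from barrel z = 100 mm (top of the collar's 16 mm wide arm) to 132 mm; this point at barrel z = 116 mm.
- ring_mark (a point): Centre of the yellow dose ring, on the bore axis at the ring's mid height. The ring (43 mm outer diameter, 4 mm tall) hugs the outside of the barrel, held by 3 N friction, at barrel z = 22 to 50 mm, different each run. The plunger's origin has to come to this point.
- cup: Frosted glass medicine cup, 54 mm wide, 45 mm tall, bystander. Origin: centre of its underside.
- pill_case: Red pocket pill case 70 x 50 x 20 mm, bystander. Origin: centre of its underside.
- tweezers: Steel tweezers 120 mm long, 8 mm tall, lying, bystander. Origin: centre of the underside.
- board: Tan bamboo counting board 200 x 150 mm, 26 mm tall rims and a gate up to 45 mm, fixed. Origin: centre of its underside.
- rack: Sloped white rack of oral syringes, 140 x 200 mm, about 100 mm tall, fixed. Origin: centre of its underside.
- stand: White syringe stand, fixed: base plate 130 x 120 x 12 mm, two leaning pillars 14 x 14 mm at barrel y = +-36 mm, carrying a plate of 45 mm radius at barrel z = 80 to 90 mm, under the collar. Steel stop beside the red mark, its top at barrel z = 98 mm. Origin: centre of its underside, z up.
Not all that is in view belongs to the job. What is meant by the plunger is not pink, and is the smaller of those in its own colour.

How it is judged:
By the outcome, as a careful person would: the job done as asked, in the order asked, and still so for the second after the job is handed in, while the arm keeps its last pose, push and grip.
It also fails if it takes over 48 s, if anything falls off the work surface, if the arm or the gripper's body presses on something with over 40 N, if the wrist force passes 120 N, or if a joint passes its speed limit or range.

### The arm

A 6-joint arm with a two-finger parallel gripper is mounted at the origin on the work surface. World frame = base frame: x ahead of the robot, y to its left, z up, the work surface at z = 0. Lengths are in mm, angles in rad, forces in N, time in s.
With the tool pointing down it reaches from about 275 to 750 mm from the base axis. Payload 10.2 kg.
Tool frame: the origin (TCP) lies between the finger pads; the fingertips stand 17 mm ahead of it and the grasp point (between the pads) lies 2 mm behind it; z points along the fingers, y is the line along which they close (so a half turn about z gives the same grasp; the last joint's range is limited). The gripper opens to 85 mm and grips with 20 to 120 N. Pads are 22 mm wide; open, the fingers measure 114 mm over their backs; the gripper's body (76 mm by 85 mm) begins 54 mm behind the grasp point. The pads swing forward as they close: fully open they stand 13 mm farther back than shut.
Start: joints at [1.107, 0.313, 1.498, -0, 1.331, -0.223], TCP at [125.214, 509.855, 248.294] pointing down, gripper open.
Joint ranges: [-2.94, 2.94], [-0.97, 2.17], [0.19, 2.56], [-1.23, 4.37], [0.02, 3.11], [-2.88, 2.88]. Speed limits (rad/s): [2.39, 2.39, 3.01, 3.14, 3.14, 3.14].

### API

Orientations are given as a unit quaternion [w, x, y, z].
In Python, from rig import * gives the robot as it stands.
- The arm moves only by the tool step_arm, never from a script. Its argument "commands" is text: rows parted by semicolons, each of 7 numbers parted by spaces: the opening, from 0 (shut) to 1 (fully open), then the shift along the tool's x, y, z in cm, then the turn, a rotation vector about the tool's x, y, z in rad. In form: hand x y z rx ry rz; .... A call has 1 to 20 rows; each row is the pose to reach, as a shift and turn from the pose commanded when the call began, along the tool's axes at that moment; what a row does not reach only later rows make up. A row lasts 1/12 s, in which the tool goes at most 41.7 mm and 7.16 degrees, less where a joint would pass 70% of its speed; a pose out of reach is approached as far as the arm can. A call with a gripper value outside its range is refused whole. The fingers move at their own pace and stop on an object; "newtons" is the grip in N (left out, the last holds). Time passes only in rows, so rows that repeat a pose let the fingers close. It gives the time, the measured TCP pose, the force, the opening and the grip force at its end, in the units of the state.
- sense(): the state, without advancing time (a new reading comes with each control period).
- capture(name): name is "scene" or "side" or "wrist"; returns the picture (480x640x3 uint8, red, green, blue); there is no depth.
- camera_model(name): a dict with "mtx" (3x3 intrinsics, pixels), "eye" and "rotation" of the camera in the world. Camera axes: x right, y down, z forward; pixel columns grow to the right and rows downward; lengths in mm; the calibration is good to about 2 mm. A picture is of the moment at which its call begins: read the wrist's pose just before it. camera_model takes no time and is no camera call; for the wrist camera it gives the pose at the moment of the call.
- finish_job(): hands the job in; it is judged then, once.
Trained networks look in the newest picture that a camera, given by its name, has taken for a name from the list of things; names that differ only in an ending like _2 or _b are one class to them, and where a whole thing is asked for, a point or a joint stands for the part that bears it (a point fixed in the world has none). Each returns a list of dicts, best first, with "score" (0 to 1); they miss things now and then, are a little off and sometimes report something else, mostly with a low value. They report only what shows in the picture. A call takes as long as a camera call. They do not tell look-alikes from the thing itself.
- search_frame(camera, label): "rect" ([centre column, centre row, width, height] in pixels, round what is visible of it).
- trace(camera, label): "mask" (480x640 bool, what is visible of it) and "rect" ([centre column, centre row, width, height] in pixels, round what is visible of it).
- spot_point(camera, label): "xy" ([column, row] in pixels: a listed point, or the origin of a listed thing).
The state is a dict: "time_s": time; "joints": joint angles; "dq": joint speeds; "tau": joint torques, N m; "eef_pos": TCP position; "ee_rot": TCP orientation; "force": force on the tool from outside, world axes, zero at the start; "wrist_torque": the same for the moment, N m; "grip_width": opening from 0.0 (shut) to 1.0 (fully open); "grip_force": force on a finger pad.
Only numpy, scipy, OpenCV 4.12 (cv2) and the standard library are available. Lean on these libraries where they do the work, as an engineer would, in place of code of your own. Each camera call takes 0.05 s, during which the arm holds its last target. There are 200 camera calls.

## Working session

There is one attempt and no reset: what is moved stays moved. The work goes in short steps, Python scripts to look and compute and a tool call to move; the robot and the scene stay as the last step left them, time stands still between calls to the robot, and variables do not carry over. Pictures are saved under pics/ and viewed, at most 10 in all, crops included, and the job is handed in when it is done.

Besides the shell and the picture viewer there is one more tool, called after "Request:" by a JSON object that holds its "op" and its "data". step_arm: Moves the arm, as the interface text tells. Its arguments: {"type":"object","properties":{"commands":{"type":"string"},"newtons":{"type":"number"}},"required":["commands"]}

```bash
mkdir -p pics; ls; python3 - <<'E'
from rig import *
import cv2
s=sense();print(s)
for c in("scene","side"):
    im=capture(c);cv2.imwrite(f"pics/{c}0.png",im[:,:,::-1])
    m=camera_model(c);print(c,m)
    for l in("plunger","barrel","collar","stand"):
        print(l,[(round(d["score"],2),[round(float(v)) for v in d["rect"]]) for d in search_frame(c,l)])
    for l in("plunger","barrel","collar_pin","ring_mark","stand"):
        print("pt",l,[(round(d["score"],2),[round(float(v),1) for v in d["xy"]]) for d in spot_point(c,l)])
E
```

```text
pics
{'time_s': 0.0, 'joints': array([ 1.10658123e+00,  3.13447291e-01,  1.49844632e+00, -1.52142947e-05,
        1.33097737e+00, -2.23394041e-01]), 'dq': array([-0.00076709, -0.00013687, -0.00083372,  0.00081959, -0.00024315,
        0.00088678]), 'tau': array([ 1.91136336e-03, -4.12269795e+01, -2.59741724e+01, -1.22052952e-04,
        4.17128336e-03,  3.38313203e-05]), 'eef_pos': array([125.11715405, 509.63175614, 247.73296629]), 'ee_rot': array([-2.08487754e-04,  1.20117951e-01,  9.92759422e-01, -6.04249163e-04]), 'force': array([ 0.18795546,  0.5831945 , -0.45759528]), 'wrist_torque': array([ 0.05674527, -0.0233976 ,  0.04729646]), 'grip_force': 0.0, 'grip_width': 0.9991191597075442}
scene {'mtx': array([[562.23987989,   0.        , 321.87255556],
       [  0.        , 562.23987989, 241.12496983],
       [  0.        ,   0.        ,   1.        ]]), 'eye': array([1436.69785492, -905.57338627,  955.33009172]), 'rotation': array([-0.4469208 ,  0.80885281,  0.34046914, -0.17349262])}
plunger [(0.84, [262, 254, 53, 16]), (0.74, [301, 237, 15, 29]), (0.7, [332, 363, 27, 80])]
barrel [
[... 387 characters left out ...]
tx': array([[492.64039429,   0.        , 318.82169118],
       [  0.        , 492.64039429, 244.30442676],
       [  0.        ,   0.        ,   1.        ]]), 'eye': array([-112.79375059, -842.6772044 ,  766.75340716]), 'rotation': array([-0.46993675,  0.82357731, -0.27390951,  0.16079009])}
plunger [(0.86, [446, 287, 89, 20]), (0.63, [264, 321, 9, 48]), (0.51, [325, 243, 13, 30])]
barrel [(0.6, [334, 268, 19, 39])]
collar [(0.72, [330, 247, 33, 37]), (0.24, [363, 273, 21, 21])]
stand [(0.6, [330, 275, 60, 85])]
pt plunger [(0.75, [403.3, 281.7])]
pt barrel [(0.51, [335.0, 278.9])]
pt collar_pin [(0.87, [311.1, 237.3])]
pt ring_mark [(0.62, [331.6, 273.4])]
pt stand [(0.58, [332.0, 298.0])]
```

View pics/scene0.png

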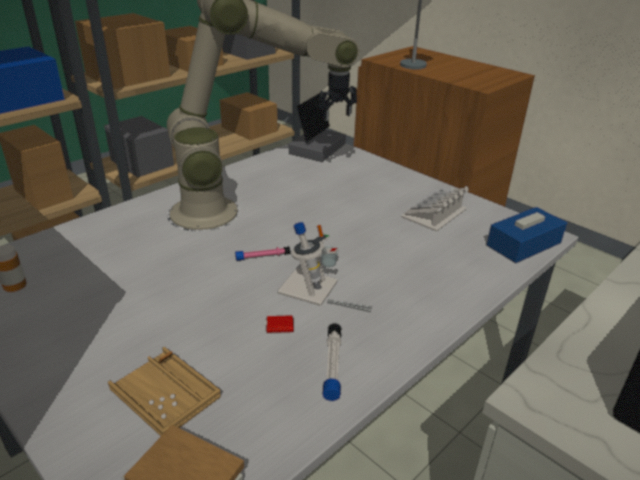

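View pics/side0.png

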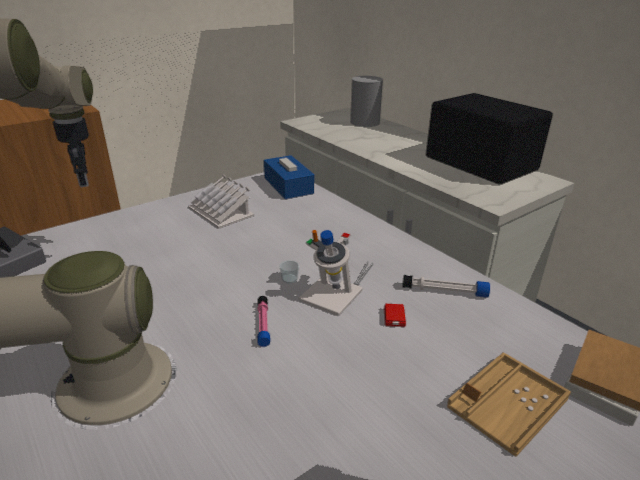

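In the pictures there are three plungers. The pink rod is at scene (262,254). The long white-rodded one with a blue cap lies on the counter at (332,363). The small blue-capped one stands in the stand at (300,237). The one in the stand fits: it is not pink, it is the smaller of the two white-and-blue ones, and it is in the bore. I'll fit the stand pose and confirm with a crop.

```bash
cat > h.py <<'E'
from rig import *
import numpy as np, cv2
from scipy.spatial.transform import Rotation as R
from scipy.optimize import least_squares
def rot(q): return R.from_quat(np.roll(q,-1)).as_matrix()
def proj(m,P):
    c=rot(m["rotation"]).T@(np.asarray(P)-m["eye"]); p=m["mtx"]@c; return p[:2]/p[2]
def barrel(b,yaw,tilt=.26):
    d=np.array([np.cos(yaw),np.sin(yaw),0]); u=np.array([0,0,1.])
    z=-np.sin(tilt)*d+np.cos(tilt)*u; x=np.cos(tilt)*d+np.sin(tilt)*u
    return np.array([b[0],b[1],42.]),np.c_[x,np.cross(z,x),z]
def pts(b,yaw,rz,ang=0):
    o,B=barrel(b,yaw); a=np.radians(75)-ang
    return dict(barrel=o,pin=o+B@[58*np.cos(a),58*np.sin(a),116],ring=o+B@[0,0,rz],cap=o+B@[0,0,152],piv=o+B@[0,0,85])
E
python3 - <<'E'
from h import *
ms={c:camera_model(c) for c in("scene","side")}
ob=[("scene","barrel",(315.9,279.9)),("side","barrel",(335,278.9)),("scene","pin",(319.4,230.6)),("side","pin",(311.1+3,237.3)),
("scene","ring",(309.9,262.9)),("side","ring",(331.6,273.4)),("scene","cap",(300,228)),("side","cap",(327,238))]
def f(p):
    q=pts(p[:2],p[2],p[3]); return np.concatenate([proj(ms[c],q[k])-uv for c,k,uv in ob])
best=min((least_squares(f,[500,0,y0,35],loss="soft_l1") for y0 in np.arange(-3,3,1)),key=lambda r:r.cost)
print(best.x,best.cost);print(f(best.x).reshape(-1,2).round(1))
q=pts(best.x[:2],best.x[2],best.x[3]);print(q)
im=[cv2.resize(cv2.imread(f"pics/{c}0.png")[y-65:y+65,x-65:x+65],(400,400),interpolation=cv2.INTER_CUBIC) for c,x,y in(("scene",310,250),("side",330,260))]
cv2.imwrite("pics/crop.png",np.hstack(im))
E
```

```text
[ 5.59447207e+02 -2.96898570e+01  2.95021869e-01  4.10048207e+01] 11.736793456453157
[[-3.  -2.9]
 [-0.1  0.6]
 [-0.8 -0.5]
 [-0.  -0.8]
 [-0.2  1.2]
 [ 1.3 -4.9]
 [ 0.7 -0.6]
 [ 0.1 -1.9]]
{'barrel': array([559.44720728, -29.68985698,  42.        ]), 'pin': array([528.50498271,  19.46056106, 157.96040336]), 'ring': array([549.36110439, -32.75492387,  81.6266478 ]), 'cap': array([522.05922187, -41.0516959 , 188.89127668]), 'piv': array([538.53945228, -36.0435169 , 124.14314814])}
```

View pics/crop.png

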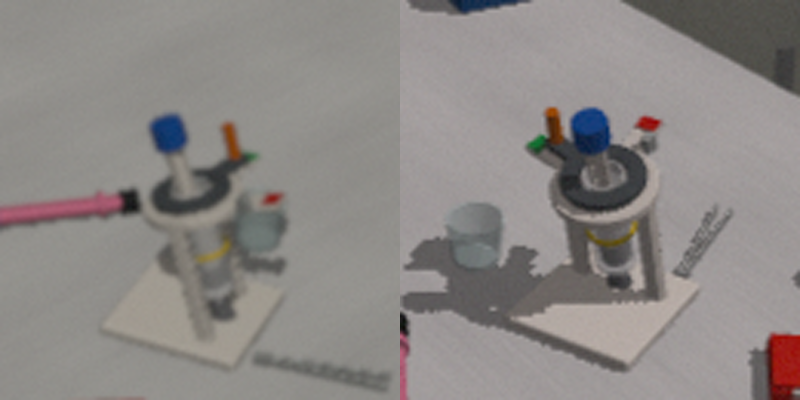

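The crop confirms it: the blue-capped plunger sits in the stand, the orange pin is beside the green mark, and the red mark is to its right. Next is a close wrist look from the robot side, which should show the ring, pin and cap.

```bash
cat >> h.py <<'E'
def T():
    s=sense(); return s["eef_pos"],rot(s["ee_rot"])
def delta(P,Rt,P0=None,R0=None):
    if P0 is None: P0,R0=T()
    d=R0.T@(np.asarray(P)-P0)/10; r=R.from_matrix(R0.T@Rt).as_rotvec()
    return d.round(2),r.round(3)
def toolR(z,y):
    z=np.asarray(z,float);z/=np.linalg.norm(z);y=np.asarray(y,float)-z*(z@y);y/=np.linalg.norm(y)
    return np.c_[np.cross(y,z),y,z]
E
python3 - <<'E'
from h import *
P,Q=T();m=camera_model("wrist");C=rot(m["rotation"])
print("cam in tool",Q.T@(m["eye"]-P));print(Q.T@C);print(m["mtx"])
print("tool",Q)
E
```

```text
cam in tool [  69.70185488   -0.89368719 -125.60382087]
[[-6.77981688e-04 -9.60931978e-01 -2.76783803e-01]
 [ 9.99999496e-01 -8.56478628e-04  5.24005935e-04]
 [-7.40593471e-04 -2.76783308e-01  9.60932075e-01]]
[[415.86865591   0.         320.10823929]
 [  0.         415.86865591 241.87573692]
 [  0.           0.           1.        ]]
tool [[-9.71152165e-01  2.38460632e-01 -7.58926508e-06]
 [ 2.38460632e-01  9.71152163e-01 -5.62273028e-05]
 [-6.03766698e-06 -5.64150078e-05 -9.99999998e-01]]
```

```bash
python3 - <<'E'
from h import *
yaw=.295; q=pts([559.4,-29.7],yaw,38); o,B=barrel([559.4,-29.7],yaw)
tgt=o+B@[0,0,80]
for el,az,dist in((40,0,260),(48,0,260)):
    a=yaw+np.radians(az); e=np.radians(el)
    f=np.array([np.cos(e)*np.cos(a),np.cos(e)*np.sin(a),-np.sin(e)])
    right=np.array([np.sin(a),-np.cos(a),0])
    C=np.c_[right,np.cross(f,right),f]
    M=np.array([[0,-.96093,-.27678],[1,0,0],[0,-.27678,.96093]])
    Q=C@M.T; eye=tgt-dist*f; P=eye-Q@[69.7,-.9,-125.6]
    print(el,eye,P,Q[:,2],delta(P,Q))
E
```

```text
40 [349.15421146 -93.586593   286.43597677] [432.20602624 -69.29058534 171.77897216] [ 0.87454188  0.26574374 -0.40564812] (array([-43.62, -48.92,   7.65]), array([-1.452,  0.399,  2.234]))
48 [373.26332679 -86.26064726 312.52885287] [440.24157824 -66.84885253 186.94531618] [ 0.81201434  0.24674373 -0.52890819] (array([-44.35, -48.49,   6.14]), array([-1.287,  0.353,  2.318]))
```

```bash
python3 - <<'E'
from h import *
yaw=.295
Q1=toolR([0,0,-1],[np.sin(yaw),-np.cos(yaw),0]);P1=np.array([410,-75,290.])
print(delta(P1,Q1)); z=np.array([.8745,.2657,-.4056])
print(delta([432,-69,172],toolR(z,[np.sin(yaw),-np.cos(yaw),0]),P1,Q1))
E
```

```text
(array([-41.6 , -50.01,  -4.17]), array([-0.   ,  0.   ,  2.606]))
(array([ 2.28,  0.07, 11.8 ]), array([-0.   ,  1.153,  0.   ]))
```

Request:
{"op": "step_arm", "data": {"commands": "1 -20 -25 -4 0 0 1.3; 1 -20 -25 -4 0 0 1.3; 1 -20 -25 -4 0 0 1.3; 1 -20 -25 -4 0 0 1.3; 1 -30 -37 -4 0 0 1.9; 1 -41.6 -50 -4.2 0 0 2.6; 1 -41.6 -50 -4.2 0 0 2.6; 1 -41.6 -50 -4.2 0 0 2.6; 1 -41.6 -50 -4.2 0 0 2.6; 1 -41.6 -50 -4.2 0 0 2.6; 1 -41.6 -50 -4.2 0 0 2.6; 1 -41.6 -50 -4.2 0 0 2.6; 1 -41.6 -50 -4.2 0 0 2.6; 1 -41.6 -50 -4.2 0 0 2.6; 1 -41.6 -50 -4.2 0 0 2.6; 1 -41.6 -50 -4.2 0 0 2.6; 1 -41.6 -50 -4.2 0 0 2.6; 1 -41.6 -50 -4.2 0 0 2.6; 1 -41.6 -50 -4.2 0 0 2.6; 1 -41.6 -50 -4.2 0 0 2.6"}}

```text
time_s: 2.67
eef_pos: [410.0, -75.1, 290.3]
ee_rot: [-0.0, 0.981, 0.196, -0.0]
force: [-0.4, -0.4, 0.3]
grip_width: 1.001
grip_force: 0.0
```

```bash
python3 - <<'E'
from h import *
yaw=.295
print(sense()["joints"])
print(delta([432,-69,172],toolR([.8745,.2657,-.4056],[np.sin(yaw),-np.cos(yaw),0])))
E
```

```text
[-4.64044664e-01  3.80545267e-02  1.71740341e+00  5.27475210e-07
  1.38623939e+00  7.12638743e-01]
(array([ 2.27,  0.28, 11.83]), array([-0.057,  1.152,  0.088]))
```

Request:
{"op": "step_arm", "data": {"commands": "1 2.3 0.3 11.8 -0.06 1.15 0.09; 1 2.3 0.3 11.8 -0.06 1.15 0.09; 1 2.3 0.3 11.8 -0.06 1.15 0.09; 1 2.3 0.3 11.8 -0.06 1.15 0.09; 1 2.3 0.3 11.8 -0.06 1.15 0.09; 1 2.3 0.3 11.8 -0.06 1.15 0.09; 1 2.3 0.3 11.8 -0.06 1.15 0.09; 1 2.3 0.3 11.8 -0.06 1.15 0.09; 1 2.3 0.3 11.8 -0.06 1.15 0.09; 1 2.3 0.3 11.8 -0.06 1.15 0.09; 1 2.3 0.3 11.8 -0.06 1.15 0.09; 1 2.3 0.3 11.8 -0.06 1.15 0.09; 1 2.3 0.3 11.8 -0.06 1.15 0.09"}}

```text
time_s: 3.75
eef_pos: [432.2, -69.0, 171.9]
ee_rot: [-0.081, 0.83, 0.125, 0.537]
force: [-0.2, -0.2, -0.8]
grip_width: 1.0
grip_force: 0.0
```

```bash
python3 - <<'E'
from h import *
import json
m=camera_model("wrist");im=capture("wrist");cv2.imwrite("pics/w1.png",im[:,:,::-1])
json.dump({k:np.asarray(v).tolist() for k,v in m.items()},open("w1.json","w"))
print(sense()["joints"].round(3),T()[0])
for l in("barrel","collar_pin","ring_mark","plunger"):
    print(l,[(round(d["score"],2),d["xy"].round(1) if hasattr(d["xy"],"round") else d["xy"]) for d in spot_point("wrist",l)])
for k,p in pts([559.4,-29.7],.295,38).items(): print(k,proj(m,p).round(1))
E
```

```text
[-0.996  0.161  2.462  1.586  1.071 -0.998] [432.48541146 -68.97909672 172.36280742]
barrel [(0.83, [315.3, 295.8])]
collar_pin [(0.95, [220.9, 179.4])]
ring_mark []
plunger [(0.55, [438.8, 223.3])]
barrel [318.4 300.6]
pin [220.2 185. ]
ring [318.2 276.1]
cap [317.  157.2]
piv [317.8 237.7]
```

View pics/w1.png

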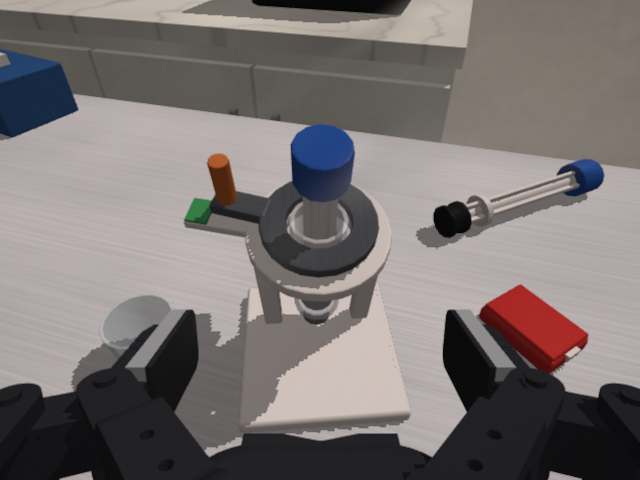

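```bash
python3 - <<'E'
from h import *
yaw=.295; o,B=barrel([559.4,-29.7],yaw); tgt=o+B@[0,0,60]
M=np.array([[0,-.96093,-.27678],[1,0,0],[0,-.27678,.96093]])
for el,az,dist in((36,45,270),):
    a=yaw+np.radians(az); e=np.radians(el)
    f=np.array([np.cos(e)*np.cos(a),np.cos(e)*np.sin(a),-np.sin(e)]); right=np.array([np.sin(a),-np.cos(a),0])
    Q=np.c_[right,np.cross(f,right),f]@M.T; eye=tgt-dist*f; P=eye-Q@[69.7,-.9,-125.6]
    print(el,eye,P,Q[:,2],delta(P,Q))
E
```

```text
36 [ 441.76378374 -226.87568168  258.68541681] [ 486.97804939 -144.09978594  150.3435971 ] [ 0.4427637   0.82930128 -0.34090076] (array([-0.87,  8.81,  3.63]), array([ 0.725,  0.07 , -0.29 ]))
```

Request:
{"op": "step_arm", "data": {"commands": "1 -0.9 8.8 3.6 0.725 0.07 -0.29; 1 -0.9 8.8 3.6 0.725 0.07 -0.29; 1 -0.9 8.8 3.6 0.725 0.07 -0.29; 1 -0.9 8.8 3.6 0.725 0.07 -0.29; 1 -0.9 8.8 3.6 0.725 0.07 -0.29; 1 -0.9 8.8 3.6 0.725 0.07 -0.29; 1 -0.9 8.8 3.6 0.725 0.07 -0.29; 1 -0.9 8.8 3.6 0.725 0.07 -0.29; 1 -0.9 8.8 3.6 0.725 0.07 -0.29; 1 -0.9 8.8 3.6 0.725 0.07 -0.29; 1 -0.9 8.8 3.6 0.725 0.07 -0.29"}}

```text
time_s: 4.92
eef_pos: [485.8, -143.8, 149.8]
ee_rot: [-0.295, 0.703, 0.42, 0.493]
force: [-0.1, 0.2, -0.3]
grip_width: 1.002
grip_force: 0.0
```

```bash
python3 - <<'E'
from h import *
import json
m=camera_model("wrist");im=capture("wrist");cv2.imwrite("pics/w2.png",im[:,:,::-1])
json.dump({k:np.asarray(v).tolist() for k,v in m.items()},open("w2.json","w"))
print(sense()["joints"].round(3),T()[0])
for l in("barrel","collar_pin","ring_mark","plunger"):
    print(l,[(round(d["score"],2),d["xy"]) for d in spot_point("wrist",l)])
for k,p in pts([559.4,-29.7],.295,38).items(): print(k,proj(m,p).round(1))
hsv=cv2.cvtColor(im,cv2.COLOR_RGB2HSV);k=cv2.inRange(hsv,(20,120,80),(35,255,255));n,_,st,ce=cv2.connectedComponentsWithStats(k);print(st[1:][st[1:,4]>15],ce[1:][st[1:,4]>15])
E
```

```text
[-0.962  0.64   1.774  0.996  1.6   -0.934] [ 485.85297047 -143.93202704  149.82100481]
barrel [(0.7, [337.0, 291.8]), (0.47, [216.1, 269.9])]
collar_pin [(0.74, [432.9, 271.9]), (0.68, [260.5, 129.9])]
ring_mark [(0.42, [333.1, 292.1])]
plunger [(0.83, [567.7, 314.5]), (0.56, [83.0, 341.8])]
barrel [333.4 295.5]
pin [257.2 133.2]
ring [324.6 263.3]
cap [284.2 115.5]
piv [311.1 213.9]
[[301 263  54  23 348]] [[330.01724138 277.86206897]]
```

View pics/w2.png

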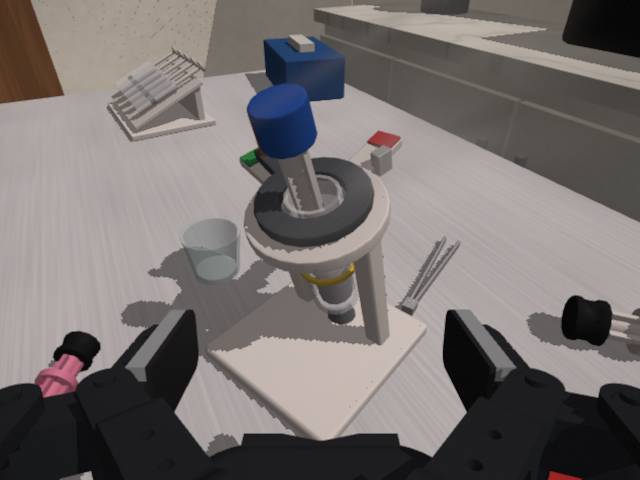

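```bash
cat > fit.py <<'E'
from h import *
import json
W={k:{a:np.array(b) for a,b in json.load(open(k+".json")).items()} for k in("w1","w2")}
S={c:camera_model(c) for c in("scene","side")}
th=np.linspace(0,2*np.pi,181)
def circ(m,o,B,r,zs):
    return np.array([proj(m,o+B@[r*np.cos(t),r*np.sin(t),z]) for z in zs for t in th])
def f(p,show=0):
    o,B=barrel(p[:2],p[2]);q=pts(p[:2],p[2],p[3]);r=[]
    for w,l,rr,b in(("w1",246,391,283),("w2",245,390,265)):
        c=circ(W[w],o,B,45,(80,90));r+=[c[:,0].min()-l,c[:,0].max()-rr,c[:,1].max()-b]
    c=circ(W["w2"],o,B,21.5,(p[3]-2,p[3]+2));r+=[c[:,0].min()-301,c[:,0].max()-354.5,c[:,1].max()-285.5]
    r+=list(proj(W["w1"],q["pin"])-(222,180))
    r+=list(2*(proj(S["scene"],q["pin"])-(320,231)))+list(2*(proj(S["side"],q["pin"])-(314.5,236)))
    return np.array(r)
x=least_squares(f,[559,-30,.295,38],loss="soft_l1").x
print(x.round(3));print(f(x).round(1));print(pts(x[:2],x[2],x[3]))
E
python3 fit.py
```

```text
[ 5.65778e+02 -2.66500e+01  3.33000e-01  3.73580e+01]
[-1.8 -0.5 15.5  0.9  3.2  6.8 -0.6  7.5  0.  -1.   0.5  0.5 -0.9  1.2
 -0.6]
{'barrel': array([565.77819714, -26.6501712 ,  42.        ]), 'pin': array([533.01070161,  21.30268158, 157.96040336]), 'ring': array([556.7006397 , -29.78597521,  78.10204584]), 'cap': array([528.84361436, -39.40906736, 188.89127668]), 'piv': array([545.12398966, -33.78508024, 124.14314814])}
```

```bash
cat >> fit.py <<'E'
def overlay(p,name,ang=0):
    o,B=barrel(p[:2],p[2]);out=[]
    for w in("w1","w2"):
        im=cv2.imread(f"pics/{w}.png");im=cv2.resize(im[80:400,190:450],None,fx=1.5,fy=1.5)
        for r,z,col in((45,90,(0,255,0)),(45,80,(0,255,0)),(21.5,p[3]-2,(255,0,255)),(21.5,p[3]+2,(255,0,255)),(14,100,(255,255,0)),(15,140,(0,165,255)),(15,164,(0,165,255))):
            c=(circ(W[w],o,B,r,(z,))-(190,80))*1.5;cv2.polylines(im,[c.astype(np.int32)],True,col,1)
        for t in(np.radians(75),0):
            a,b=[((proj(W[w],o+B@[58*np.cos(t),58*np.sin(t),z])-(190,80))*1.5).astype(int) for z in(100,132)];cv2.line(im,tuple(map(int,a)),tuple(map(int,b)),(255,255,255),1)
        out.append(im)
    cv2.imwrite(name,np.hstack(out))
if __name__=="__main__": overlay([559.4,-29.7,.295,35],"pics/ov1.png")
E
python3 fit.py>/dev/null
```

```text
(no output)
```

View pics/ov1.png

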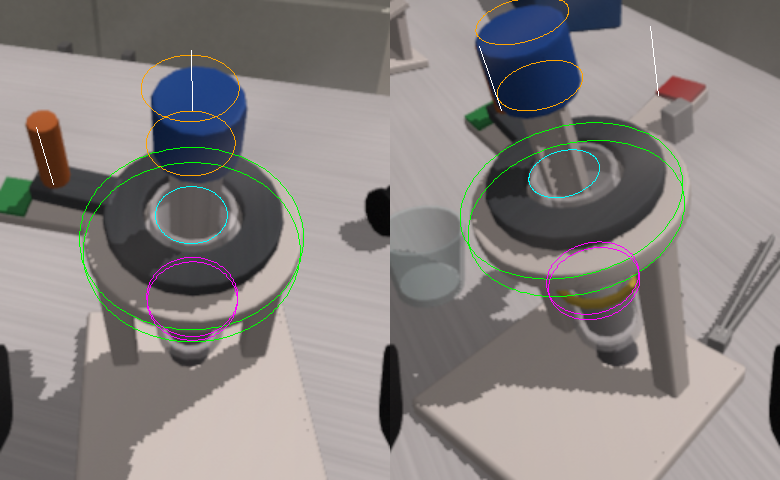

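```bash
sed -i 's/("w1",246,391,283),("w2",245,390,265)/("w1",245,392,295),("w2",243.5,390,266)/; s/^    return np.array(r)/    r+=list(proj(W["w1"],o+B@[0,0,100])-(320,220))+list(proj(W["w2"],o+B@[0,0,100])-(310,197))\n    return np.array(r)/; s/overlay(\[559.*$/overlay(x,"pics\/ov2.png")/' fit.py; python3 fit.py
```

```text
[ 5.63596e+02 -2.88310e+01  2.88000e-01  4.00430e+01]
[-0.6 -0.1  7.1 -0.6  1.1  8.2 -3.3  5.6  0.2  0.2  0.7  0.1 -0.7  1.5
 -0.4 -2.  -1.6  1.5 -4.2]
{'barrel': array([563.5957977 , -28.83148468,  42.        ]), 'pin': array([533.00966748,  20.54131646, 157.96040336]), 'ring': array([553.72496543, -31.75336075,  80.69689096]), 'cap': array([526.12665955, -39.92276608, 188.89127668]), 'piv': array([542.64266124, -35.03384599, 124.14314814])}
```

View pics/ov2.png

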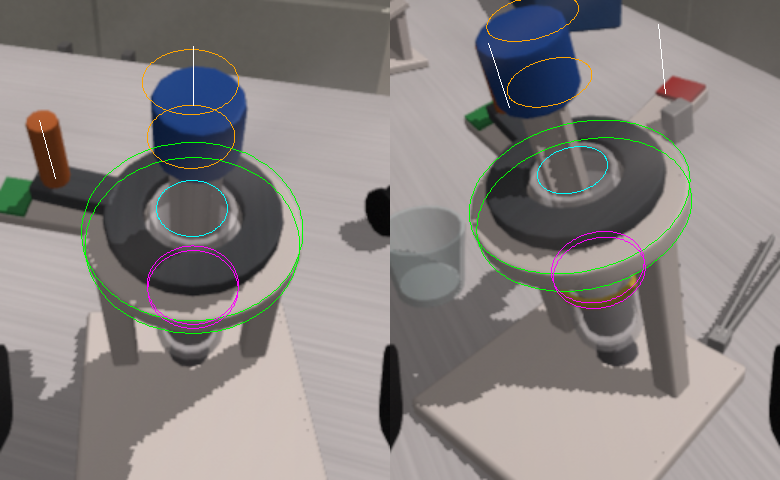

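The stand model is within a few mm. The ring height still needs a lower view, so I'll take a second look at a smaller elevation.

```bash
cat > look.py <<'E'
from h import *
import sys
el,az,dist,zt=map(float,sys.argv[1:5])
yaw=.288; o,B=barrel([563.6,-28.8],yaw); tgt=o+B@[0,0,zt]
M=np.array([[0,-.96093,-.27678],[1,0,0],[0,-.27678,.96093]])
a=yaw+np.radians(az); e=np.radians(el)
f=np.array([np.cos(e)*np.cos(a),np.cos(e)*np.sin(a),-np.sin(e)]); right=np.array([np.sin(a),-np.cos(a),0])
Q=np.c_[right,np.cross(f,right),f]@M.T; eye=tgt-dist*f; P=eye-Q@[69.7,-.9,-125.6]
print(eye,P,Q[:,2],delta(P,Q))
E
python3 look.py 22 45 250 60
```

```text
[ 438.21119286 -236.88974105  193.63504704] [ 495.17301448 -133.86018053  111.32836948] [ 0.47458426  0.87411857 -0.10334477] (array([-3.15,  0.32,  2.57]), array([-0.005,  0.243,  0.001]))
```

Request:
{"op": "step_arm", "data": {"commands": "1 -3.2 0.3 2.6 0 0.24 0; 1 -3.2 0.3 2.6 0 0.24 0; 1 -3.2 0.3 2.6 0 0.24 0; 1 -3.2 0.3 2.6 0 0.24 0; 1 -3.2 0.3 2.6 0 0.24 0"}}

```text
time_s: 5.58
eef_pos: [495.4, -134.1, 111.4]
ee_rot: [-0.342, 0.639, 0.383, 0.573]
force: [0.6, 0.2, 0.1]
grip_width: 1.001
grip_force: 0.0
```

```bash
python3 - <<'E'
from h import *
import json
m=camera_model("wrist");im=capture("wrist");cv2.imwrite("pics/w3.png",im[:,:,::-1])
json.dump({k:np.asarray(v).tolist() for k,v in m.items()},open("w3.json","w"))
print(T()[0])
for l in("barrel","collar_pin","ring_mark","plunger","stand"):
    print(l,[(round(d["score"],2),d["xy"]) for d in spot_point("wrist",l)])
for k,p in pts([563.6,-28.8],.288,40).items(): print(k,proj(m,p).round(1))
cv2.imwrite("pics/w3c.png",cv2.resize(im[40:340,180:460,::-1],None,fx=2,fy=2,interpolation=cv2.INTER_CUBIC))
for w in("w2","w3"):
    k=cv2.inRange(cv2.cvtColor(cv2.imread(f"pics/{w}.png"),cv2.COLOR_BGR2HSV),(20,110,60),(35,255,255));n,_,st,ce=cv2.connectedComponentsWithStats(k);print(w,st[1:][st[1:,4]>15])
E
```

```text
[ 495.48159434 -134.15189116  111.76693401]
barrel []
collar_pin [(0.86, [254.4, 130.4])]
ring_mark []
plunger [(0.87, [41.3, 368.6]), (0.76, [595.5, 345.4]), (0.64, [203.7, 306.5])]
stand [(0.79, [311.5, 374.6])]
barrel [333.9 314.3]
pin [256.2 133.7]
ring [323.5 267.7]
cap [282.4  84.7]
piv [309.5 205.3]
w2 [[301 263  54  23 362]]
w3 [[289 265  64  29 544]]
```

View pics/w3c.png

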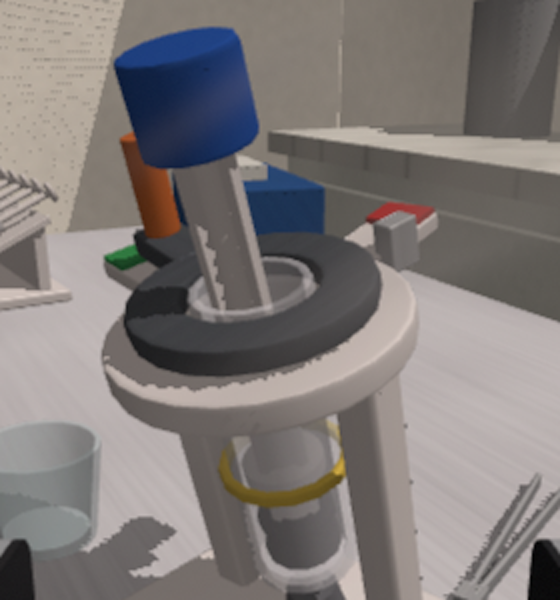

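```bash
cat > fit2.py <<'E'
from h import *
import json
W={k:{a:np.array(b) for a,b in json.load(open(k+".json")).items()} for k in("w1","w2","w3")}
S={c:camera_model(c) for c in("scene","side")}
th=np.linspace(0,2*np.pi,91)
def circ(m,o,B,r,zs): return np.array([proj(m,o+B@[r*np.cos(t),r*np.sin(t),z]) for z in zs for t in th])
def f(p):
    o,B=barrel(p[:2],p[2]);q=pts(p[:2],p[2],p[3]);r=[]
    Wm={k:dict(m,eye=m["eye"]+rot(m["rotation"])@p[4:7]) for k,m in W.items()}
    for w,l,rr in(("w1",245,392),("w2",243.5,390),("w3",232,388.5)):
        c=circ(Wm[w],o,B,45,(80,90));r+=[c[:,0].min()-l,c[:,0].max()-rr]
    for w,l,rr,b in(("w2",None,None,286),("w3",289.5,353,293.7)):
        c=circ(Wm[w],o,B,21.5,(p[3]-2,p[3]+2))
        if l: r+=[c[:,0].min()-l,c[:,0].max()-rr]
        r+=[2*(c[:,1].max()-b)]
    for w,c in(("w1",(319.5,222)),("w2",(309.5,197)),("w3",(306.5,183.5))): r+=list(proj(Wm[w],o+B@[0,0,100])-c)
    for w,c in(("w1",(222,180)),("w3",(254,132.5))): r+=list(proj(Wm[w],q["pin"])-c)
    r+=list(proj(S["scene"],q["pin"])-(320,231))+list(proj(S["side"],q["pin"])-(314.5,236))
    return np.r_[r,p[4:7]]
s=least_squares(f,[563,-29,.29,38,0,0,0],loss="soft_l1");x=s.x
if __name__=="__main__":
    print(x.round(3));print(f(x).round(1)); q=pts(x[:2],x[2],x[3]);print(q)
    Wm={k:dict(m,eye=m["eye"]+rot(m["rotation"])@x[4:7]) for k,m in W.items()}
    ob=(("w1",(322.5,164)),("w2",(282.5,120.5)),("w3",(273.5,87.5)))
    c=least_squares(lambda P:np.concatenate([proj(Wm[k],P)-u for k,u in ob]),q["cap"]);o,B=barrel(x[:2],x[2])
    print("cap",c.x,"in barrel",B.T@(c.x-o),c.fun.round(1))
E
python3 fit2.py
```

```text
[ 5.62893e+02 -2.84790e+01  3.07000e-01  4.01520e+01 -3.18000e-01
 -5.38000e-01 -1.04000e+00]
[-0.1  0.  -0.7  0.5 -2.4  0.8  0.8 -0.7  4.2 -0.5 -1.  -2.   1.8 -2.8
 -2.5 -0.5  0.2  3.4  0.7  2.7 -0.4 -0.6  0.3  0.  -0.3 -0.5 -1. ]
{'barrel': array([562.89329022, -28.47880469,  42.        ]), 'pin': array([531.3889007 ,  20.31318537, 157.96040336]), 'ring': array([553.05197996, -31.59332396,  80.80281366]), 'cap': array([525.63819215, -40.26907628, 188.89127668]), 'piv': array([542.05984722, -35.07204867, 124.14314814])}
cap [519.01882702 -44.49165246 188.61400589] in barrel [ -7.40127737  -2.02855672 153.68198524] [ 0.1 -0.7 -0.2  0.4 -0.2  0.3]
```

```bash
cat >> h.py <<'E'
O,B=barrel([562.9,-28.5],.307)
def pose(r,deg,z,yrot=None,off=None):
    """TCP at barrel cyl (r,deg,z), tool z=-Bz, tool y clockwise tangent of angle yrot"""
    a=np.radians(deg); t=a if yrot is None else np.radians(yrot)
    return O+B@[r*np.cos(a),r*np.sin(a),z], toolR(-B[:,2],B@[np.sin(t),-np.cos(t),0])
E
python3 - <<'E'
from h import *
P,Q=pose(58,75,125)
print("y world",Q[:,1])
A=np.array([430,-140,330.]);print(delta(A,Q))
P2,_=pose(58,75,190);print(P2,delta(P2,Q,A,Q));print(delta(P,Q,P2,Q))
E
```

```text
y world [0.96803175 0.03537435 0.24832074]
(array([21.36, -5.44, -5.95]), array([ 0.202, -1.287, -0.589]))
[513.23679381  14.52722492 229.47326174] (array([14.28,  6.11, 12.96]), array([0., 0., 0.]))
(array([-0. ,  0. ,  6.5]), array([0., 0., 0.]))
```

Request:
{"op": "step_arm", "data": {"commands": "1 0 0 -5 0 0 0; 1 10.7 -2.7 -6 0.1 -0.64 -0.29; 1 21.4 -5.4 -6 0.2 -1.29 -0.59; 1 21.4 -5.4 -6 0.2 -1.29 -0.59; 1 21.4 -5.4 -6 0.2 -1.29 -0.59; 1 21.4 -5.4 -6 0.2 -1.29 -0.59; 1 21.4 -5.4 -6 0.2 -1.29 -0.59; 0.35 21.4 -5.4 -6 0.2 -1.29 -0.59; 0.35 21.4 -5.4 -6 0.2 -1.29 -0.59; 0.35 21.4 -5.4 -6 0.2 -1.29 -0.59; 0.35 21.4 -5.4 -6 0.2 -1.29 -0.59; 0.35 21.4 -5.4 -6 0.2 -1.29 -0.59; 0.35 21.4 -5.4 -6 0.2 -1.29 -0.59; 0.35 21.4 -5.4 -6 0.2 -1.29 -0.59; 0.35 21.4 -5.4 -6 0.2 -1.29 -0.59; 0.35 21.4 -5.4 -6 0.2 -1.29 -0.59"}}

```text
time_s: 7.22
eef_pos: [430.1, -141.0, 329.6]
ee_rot: [0.062, 0.686, 0.716, 0.114]
force: [0.9, -0.6, 0.4]
grip_width: 0.351
grip_force: 0.0
```

```bash
python3 - <<'E'
from h import *
print(sense()["joints"].round(2),sense()["grip_width"])
P2,Q=pose(58,75,190);print(delta(P2,Q))
E
```

```text
[-0.7  -0.01  1.68  0.23  1.33 -0.78] 0.3510545703207509
(array([14.4 ,  6.07, 12.93]), array([ 0.001,  0.   , -0.002]))
```

Request:
{"op": "step_arm", "data": {"commands": "0.35 14.4 6.1 12.9 0 0 0; 0.35 14.4 6.1 12.9 0 0 0; 0.35 14.4 6.1 12.9 0 0 0; 0.35 14.4 6.1 12.9 0 0 0; 0.35 14.4 6.1 12.9 0 0 0; 0.35 14.4 6.1 12.9 0 0 0; 0.35 14.4 6.1 12.9 0 0 0; 0.35 14.4 6.1 12.9 0 0 0"}}

```text
time_s: 7.88
eef_pos: [513.6, 13.6, 229.7]
ee_rot: [0.063, 0.686, 0.716, 0.113]
force: [-0.1, -0.2, -0.0]
grip_width: 0.351
grip_force: 0.0
```

```bash
python3 - <<'E'
from h import *
m=camera_model("wrist");im=capture("wrist");cv2.imwrite("pics/w4.png",im[:,:,::-1])
P2,Q=pose(58,75,125);print(delta(P2,Q)); print("pred pin",proj(m,O+B@[58*np.cos(1.309),58*np.sin(1.309),116]),"top",proj(m,O+B@[58*np.cos(1.309),58*np.sin(1.309),132]))
k=cv2.inRange(cv2.cvtColor(im,cv2.COLOR_RGB2HSV),(4,150,80),(18,255,255));n,_,st,ce=cv2.connectedComponentsWithStats(k);print(st[1:][st[1:,4]>30],ce[1:][st[1:,4]>30])
print(spot_point("wrist","collar_pin"))
E
```

```text
(array([ 0.14, -0.05,  6.56]), array([ 0.001,  0.002, -0.003]))
pred pin [318.88186766 262.13752521] top [318.7966389  273.19537371]
[[308 246  25  41 673]] [[321.98811293 268.46508172]]
[{'xy': [320.6, 263.4], 'score': 0.71}]
```

Request:
{"op": "step_arm", "data": {"commands": "0.35 0.1 0 2 0 0 0; 0.35 0.1 0 4 0 0 0; 0.35 0.1 0 5.5 0 0 0; 0.35 0.1 0 6.5 0 0 0; 0.35 0.1 0 6.5 0 0 0; 0.35 0.1 0 6.5 0 0 0"}}

```text
time_s: 8.48
eef_pos: [529.5, 19.8, 167.4]
ee_rot: [0.063, 0.686, 0.716, 0.113]
force: [-0.0, -0.6, 0.5]
grip_width: 0.345
grip_force: 0.0
```

```bash
python3 - <<'E'
from h import *
print(sense()["force"],T()[0])
for d in [*range(70,-6,-5)]:
    P,Q=pose(58,d,125);a,b=delta(P,Q);print("0.35",*a,*b,end="; ")
E
```

```text
[-0.04574552 -0.60352272  0.52771266] [529.52340296  19.77680656 167.4132654 ]
0.35 -0.04 0.45 0.06 0.001 0.002 0.085; 0.35 -0.11 0.95 0.06 0.001 0.002 0.173; 0.35 -0.22 1.45 0.06 0.001 0.002 0.26; 0.35 -0.37 1.93 0.07 0.001 0.002 0.347; 0.35 -0.56 2.4 0.07 0.001 0.002 0.434; 0.35 -0.79 2.85 0.07 0.001 0.002 0.522; 0.35 -1.07 3.27 0.07 0.002 0.002 0.609; 0.35 -1.37 3.68 0.07 0.002 0.002 0.696; 0.35 -1.71 4.05 0.07 0.002 0.002 0.783; 0.35 -2.09 4.39 0.07 0.002 0.002 0.871; 0.35 -2.49 4.7 0.07 0.002 0.002 0.958; 0.35 -2.91 4.97 0.07 0.002 0.002 1.045; 0.35 -3.36 5.21 0.07 0.002 0.001 1.132; 0.35 -3.83 5.4 0.08 0.002 0.001 1.22; 0.35 -4.31 5.56 0.08 0.002 0.001 1.307; 0.35 -4.8 5.67 0.08 0.002 0.001 1.394;
```

Request:
{"op": "step_arm", "data": {"commands": "0.35 0 0.45 0.1 0 0 0.085; 0.35 -0.1 0.95 0.1 0 0 0.17; 0.35 -0.2 1.45 0.1 0 0 0.26; 0.35 -0.4 1.9 0.1 0 0 0.35; 0.35 -0.6 2.4 0.1 0 0 0.43; 0.35 -0.8 2.85 0.1 0 0 0.52; 0.35 -1.1 3.25 0.1 0 0 0.61; 0.35 -1.4 3.7 0.1 0 0 0.7; 0.35 -1.7 4.05 0.1 0 0 0.78; 0.35 -2.1 4.4 0.1 0 0 0.87; 0.35 -2.5 4.7 0.1 0 0 0.96; 0.35 -2.9 5 0.1 0 0 1.045; 0.35 -3.35 5.2 0.1 0 0 1.13; 0.35 -3.8 5.4 0.1 0 0 1.22; 0.35 -4.3 5.55 0.1 0 0 1.31; 0.35 -4.3 5.55 0.1 0 0 1.31"}}

```text
time_s: 9.82
eef_pos: [585.8, -21.1, 177.9]
ee_rot: [-0.019, 0.98, 0.149, 0.129]
force: [-0.3, 1.5, -0.5]
grip_width: 0.352
grip_force: 0.3
```

```bash
cat > pin.py <<'E'
from h import *
m=camera_model("wrist");im=capture("wrist")
k=cv2.inRange(cv2.cvtColor(im,cv2.COLOR_RGB2HSV),(4,150,80),(18,255,255));n,_,st,ce=cv2.connectedComponentsWithStats(k);print(st[1:][st[1:,4]>30],ce[1:][st[1:,4]>30])
for a in(15,10,5,0,-5):
    t=np.radians(a);print(a,proj(m,O+B@[58*np.cos(t),58*np.sin(t),132]).round(1))
s=sense();print("force barrel",B.T@s["force"],B.T@(s["eef_pos"]-O))
for d in(-3,-5,-7,-8,-9,-10,-11):
    P,Q=pose(58,d,125);print(d,*delta(P,Q))
E
python3 pin.py
```

```text
[[ 276  297   36   71 2030]] [[295.45270936 333.26453202]]
15 [271.2 356.2]
10 [286.5 353.1]
5 [302.  351.2]
0 [317.7 350.4]
-5 [333.5 350.9]
force barrel [0.37131215 0.36457918 0.73285065] [ 58.27389677   0.29017702 125.20462746]
-3 [-0.04  0.33  0.02] [ 0.003 -0.001  0.051]
-5 [-0.05  0.53  0.02] [ 0.003 -0.001  0.086]
-7 [-0.07  0.74  0.02] [ 0.003 -0.001  0.121]
-8 [-0.08  0.84  0.02] [ 0.003 -0.001  0.139]
-9 [-0.1   0.94  0.02] [ 0.003 -0.001  0.156]
-10 [-0.11  1.04  0.02] [ 0.003 -0.002  0.174]
-11 [-0.13  1.14  0.02] [ 0.003 -0.002  0.191]
```

Request:
{"op": "step_arm", "data": {"commands": "0.35 0 0.35 0 0 0 0.05; 0.35 -0.1 0.55 0 0 0 0.085; 0.35 -0.1 0.75 0 0 0 0.12; 0.35 -0.1 0.75 0 0 0 0.12"}}

```text
time_s: 10.2
eef_pos: [586.4, -25.9, 177.5]
ee_rot: [-0.029, 0.987, 0.092, 0.127]
force: [-2.5, 11.4, 1.5]
grip_width: 0.353
grip_force: 6.1
```

```bash
python3 pin.py
```

```text
[[ 274  296   37   71 2082]] [[293.80403458 332.49759846]]
15 [257.3 360.3]
10 [271.9 355.7]
5 [287.  352.2]
0 [302.5 349.9]
-5 [318.2 348.9]
force barrel [ 1.22760196 11.42991164  3.31994129] [ 57.25588984  -4.63461863 125.03276595]
-3 [ 0.05 -0.17  0.  ] [-0.002 -0.    -0.067]
-5 [0.06 0.04 0.  ] [-0.002 -0.    -0.032]
-7 [0.06 0.24 0.  ] [-0.002 -0.     0.003]
-8 [0.06 0.34 0.  ] [-0.002 -0.     0.02 ]
-9 [0.06 0.44 0.  ] [-0.002 -0.     0.038]
-10 [0.05 0.54 0.  ] [-0.002 -0.     0.055]
-11 [0.04 0.64 0.  ] [-0.002 -0.     0.073]
```

Request:
{"op": "step_arm", "data": {"commands": "0.35 0 0.2 0 0 0 0.02; 0.35 0 0.2 0 0 0 0.02; 0.35 0 0.2 0 0 0 0.02"}}

```text
time_s: 10.5
eef_pos: [586.3, -26.3, 177.4]
ee_rot: [-0.031, 0.988, 0.084, 0.126]
force: [-5.3, 18.1, 5.5]
grip_width: 0.351
grip_force: 10.0
```

```bash
python3 pin.py|head -9; python3 - <<'E'
from h import *
P,Q=T();print(sense()["joints"])
E
```

```text
[[ 274  296   36   71 2064]] [[293.14195736 332.39777132]]
15 [256.4 360.7]
10 [270.9 355.9]
5 [285.9 352.2]
0 [301.3 349.7]
-5 [317.  348.4]
force barrel [ 1.41329907 20.53321792  4.85935051] [ 56.99299846  -4.97255081 124.9785494 ]
-3 [ 0.07 -0.2  -0.  ] [-0.005  0.001 -0.086]
-5 [ 0.08 -0.   -0.  ] [-0.005  0.001 -0.051]
[-0.30772705  0.39884485  1.59290398  0.18831457  0.94704252  0.99928699]
```

Request:
{"op": "step_arm", "data": {"commands": "0.35 0 -0.5 0 0 0 -0.02; 0.35 0 -0.95 0 0 0 -0.02; 0.35 0 -0.95 0 0 0 -0.02; 0.35 0 -0.95 -2 0 0 -0.02; 0.35 0 -0.95 -5 0 0 -0.02; 0.6 0 -0.95 -7.5 0 0 -0.02; 1 0 -0.95 -7.5 0 0 -0.02; 1 0 -0.95 -7.5 0 0 -0.02; 1 0 -0.95 -7.5 0 0 -0.02; 1 0 -0.95 -7.5 0 0 -0.02"}}

```text
time_s: 11.38
eef_pos: [567.0, -26.2, 248.3]
ee_rot: [-0.027, 0.987, 0.091, 0.126]
force: [0.2, -0.5, 0.2]
grip_width: 0.998
grip_force: 0.0
```

```bash
python3 - <<'E'
from h import *
s=sense();print(s["force"],B.T@(s["eef_pos"]-O))
m=camera_model("wrist");im=capture("wrist");cv2.imwrite("pics/w5.png",im[:,:,::-1])
k=cv2.inRange(cv2.cvtColor(im,cv2.COLOR_RGB2HSV),(4,150,80),(18,255,255));n,_,st,ce=cv2.connectedComponentsWithStats(k);print(st[1:][st[1:,4]>30],ce[1:][st[1:,4]>30])
for a in(10,5,0,-5):
    t=np.radians(a);print(a,proj(m,O+B@[58*np.cos(t),58*np.sin(t),116]).round(1))
k=cv2.inRange(cv2.cvtColor(im,cv2.COLOR_RGB2HSV),(105,150,40),(125,255,255));n,_,st,ce=cv2.connectedComponentsWithStats(k);print("blue",st[1:][st[1:,4]>100],ce[1:][st[1:,4]>100])
print("cap top pred",proj(m,O+B@[-8,-2,164]))
c=np.array([-7.4,-2,132.]);c/=np.linalg.norm(c)
tz=-(B@c);Q=toolR(tz,-B[:,1]);g=O+B@(np.array([0,0,20])+c*132)
print(delta(g+B@c*40,Q),delta(g,Q))
E
```

```text
[ 0.23189552 -0.49833895  0.16730541] [ 57.51774263   0.93590557 198.16076378]
[[301 244  24  38 690]] [[312.9115942  263.81304348]]
10 [301.1 263.7]
5 [310.3 261.5]
0 [319.8 259.9]
-5 [329.4 259.2]
blue [[ 310  371   63   70 3560]] [[338.625      406.46573034]]
cap top pred [341.80215454 428.15263427]
(array([-6.63,  1.17,  0.65]), array([ 0.02 ,  0.057, -0.122])) (array([-6.4 ,  1.08,  4.65]), array([ 0.02 ,  0.057, -0.122]))
```

```bash
cat > fit3.py <<'E'
import fit2
from fit2 import *
s=sense()
m5=camera_model("wrist")
def g(p):
    o,Bb=barrel(p[:2],p[2]); r=fit2.f(p)
    mm=dict(m5,eye=m5["eye"]+rot(m5["rotation"])@p[4:7])
    t=.009; e=proj(mm,o+Bb@[58*np.cos(t),58*np.sin(t),116])-(313,262)
    cy=(Bb.T@(np.array([519,-44.5,188.6])-o))
    m4=proj(mm,np.array([519,-44.5,188.6]))
    return np.r_[r,2*e,1.5*cy[1]]
s=least_squares(g,fit2.x,loss="soft_l1");print(s.x.round(3),g(s.x).round(1))
o,Bb=barrel(s.x[:2],s.x[2]);print("cap",Bb.T@(np.array([519,-44.5,188.6])-o), "axis at 152", o+Bb@[0,0,152])
E
python3 fit3.py
```

```text
[ 5.63037e+02 -2.70070e+01  3.70000e-01  4.02030e+01 -2.15000e-01
 -1.03600e+00 -1.58000e+00] [ 0.  -0.4 -0.   0.8 -1.5  1.1  0.5 -0.8  3.7 -0.3 -0.8 -1.8  2.7 -2.1
 -1.5  0.4 -1.1  7.1 -3.3  4.1 -1.4 -0.9 -0.5  0.5 -0.2 -1.  -1.6  1.1
 -0.6 -0.6]
cap [ -8.10191031  -0.38501743 153.8538757 ] axis at 152 [526.60486493 -41.13737728 188.89127668]
```

```bash
sed -i 's/^O,B=barrel.*/O,B=barrel([563.0,-27.6],.345)/' h.py; python3 - <<'E'
from h import *
c=B.T@(np.array([519,-44.5,188.6])-O);print(c)
c=np.array([-7.5,-.7,132.]);c/=np.linalg.norm(c)
Q=toolR(-(B@c),-B[:,1]);g=O+B@(np.array([0,0,20])+c*131)
print(g,delta(g+B@c*40,Q),delta(g,Q))
E
```

```text
[ -7.85103504  -1.02352135 153.78713748]
[519.99610211 -43.79141583 185.80887233] (array([-6.59,  1.14,  0.77]), array([ 0.021,  0.057, -0.159])) (array([-6.37,  1.04,  4.76]), array([ 0.021,  0.057, -0.159]))
```

Request:
{"op": "step_arm", "data": {"commands": "1 -3.3 0.6 0.4 0.01 0.03 -0.08; 1 -6.6 1.15 0.8 0.02 0.057 -0.16; 1 -6.6 1.15 0.8 0.02 0.057 -0.16; 1 -6.6 1.15 0.8 0.02 0.057 -0.16; 1 -6.5 1.1 2.8 0.02 0.057 -0.16; 1 -6.4 1.05 4.8 0.02 0.057 -0.16; 1 -6.4 1.05 4.8 0.02 0.057 -0.16; 1 -6.4 1.05 4.8 0.02 0.057 -0.16"}}

```text
time_s: 12.1
eef_pos: [520.8, -43.7, 186.4]
ee_rot: [-0.029, 0.973, 0.171, 0.155]
force: [-0.3, -1.0, 1.0]
grip_width: 1.003
grip_force: 0.0
```

```bash
python3 - <<'E'
from h import *
s=sense();P,Q=T();print(s["force"],B.T@(P-O),B.T@Q[:,2])
m=camera_model("wrist");im=capture("wrist");cv2.imwrite("pics/w6.png",im[:,:,::-1])
k=cv2.inRange(cv2.cvtColor(im,cv2.COLOR_RGB2HSV),(105,150,40),(125,255,255));n,_,st,ce=cv2.connectedComponentsWithStats(k);print("blue",st[1:][st[1:,4]>100],ce[1:][st[1:,4]>100])
c=np.array([-7.5,-.7,132.]);c/=np.linalg.norm(c);u=B@c;o2=O+B@[0,0,20]
ci=np.array([proj(m,o2+u*144+15*(Q[:,0]*np.cos(t)+Q[:,1]*np.sin(t))) for t in np.linspace(0,6.28,60)]);print("cap top pred",ci.min(0),ci.max(0))
E
```

```text
[-0.3377918  -0.99183892  0.96387497] [ -6.54804654  -0.90717882 151.11868449] [ 0.05732958  0.00445104 -0.99834539]
blue [[ 270  291   93  111 8212]] [[316.36629323 346.99318071]]
cap top pred [267.65116806 318.09476593] [364.94316579 403.87843209]
```

Request:
{"op": "step_arm", "data": {"commands": "0.2 0 0 0 0 0 0; 0.2 0 0 0 0 0 0; 0.2 0 0 0 0 0 0; 0.2 0 0 0 0 0 0; 0.2 0 0 0 0 0 0; 0.2 0 0 0 0 0 0; 0.2 0 0 0 0 0 0; 0.2 0 0 0 0 0 0; 0.2 0 0 0 0 0 0; 0.2 0 0 0 0 0 0", "newtons": 35}}

```text
time_s: 12.98
eef_pos: [520.3, -43.9, 186.9]
ee_rot: [-0.029, 0.972, 0.171, 0.156]
force: [-2.3, 1.2, 5.6]
grip_width: 0.34
grip_force: 34.3
```

```bash
cat > st.py <<'E'
from h import *
s=sense();P,Q=T()
print("F",(B.T@s["force"]).round(2),"M",(B.T@s["wrist_torque"]).round(3),"P",(B.T@(P-O)).round(2),"tz",(B.T@Q[:,2]).round(4),s["grip_width"],s["grip_force"],s["time_s"])
for x0,y0,dz in((0,0,2),(0,0,20),(0,0,40)):
    Qs=toolR(-B[:,2],-B[:,1]); print(dz,delta(O+B@[x0,y0,151.1+dz],Qs,P,Q))
E
python3 st.py
```

```text
F [-0.23  1.9   5.86] M [ 0.505  0.107 -0.031] P [ -6.92  -0.92 151.73] tz [ 0.0586  0.0035 -0.9983] 0.3401327584214109 34.289862513542175 12.9833
2 (array([ 0.7 , -0.09, -0.1 ]), array([-0.003, -0.059,  0.002]))
20 (array([ 0.8 , -0.1 , -1.89]), array([-0.003, -0.059,  0.002]))
40 (array([ 0.92, -0.1 , -3.89]), array([-0.003, -0.059,  0.002]))
```

Request:
{"op": "step_arm", "data": {"commands": "0.2 0.02 0 -0.2 0 0 0; 0.2 0.05 0 -0.4 0 0 0; 0.2 0.17 0 -0.6 0 -0.01 0; 0.2 0.3 0 -0.8 0 -0.02 0; 0.2 0.42 0 -1 0 -0.03 0; 0.2 0.55 0 -1.2 0 -0.04 0; 0.2 0.7 0 -1.5 0 -0.05 0; 0.2 0.83 0 -1.9 0 -0.058 0; 0.2 0.83 0 -1.9 0 -0.058 0; 0.2 0.83 0 -1.9 0 -0.058 0"}}

```text
time_s: 13.82
eef_pos: [522.1, -43.4, 207.3]
ee_rot: [-0.024, 0.977, 0.171, 0.128]
force: [-0.8, -0.5, -1.1]
grip_width: 0.339
grip_force: 34.6
```

```bash
python3 st.py
```

```text
F [-1.16 -0.2  -0.78] M [-0.022  0.17   0.041] P [  0.18  -1.03 170.98] tz [ 4.0e-04  3.2e-03 -1.0e+00] 0.3393671955369191 34.57866132259369 13.8167
2 (array([-0.02, -0.1 ,  1.79]), array([-0.003, -0.   ,  0.002]))
20 (array([-0.02, -0.1 , -0.01]), array([-0.003, -0.   ,  0.002]))
40 (array([-0.02, -0.11, -2.01]), array([-0.003, -0.   ,  0.002]))
```

Request:
{"op": "step_arm", "data": {"commands": "0.2 0.15 0 0 0 0 0; 0.2 0.15 0 0 0 0 0; 0.2 0.15 0 0 0 0 0"}}

```text
time_s: 14.07
eef_pos: [523.3, -42.9, 207.3]
ee_rot: [-0.024, 0.977, 0.171, 0.127]
force: [0.3, -0.5, -0.8]
grip_width: 0.336
grip_force: 34.6
```

```bash
python3 st.py|head -1
```

```text
F [-0.12 -0.61 -0.82] M [ 0.001  0.134 -0.028] P [  1.43  -0.97 170.66] tz [-1.0e-04  3.7e-03 -1.0e+00] 0.3357286067092054 34.57720398902893 14.0667
```

Request:
{"op": "step_arm", "data": {"commands": "0.2 -0.3 0 0 0 0 0; 0.2 -0.3 0 0 0 0 0; 0.2 -0.3 0 0 0 0 0"}}

```text
time_s: 14.32
eef_pos: [520.6, -43.9, 206.6]
ee_rot: [-0.024, 0.977, 0.171, 0.128]
force: [1.1, 1.0, -1.7]
grip_width: 0.333
grip_force: 34.6
```

```bash
python3 st.py|head -1
```

```text
F [ 0.85  0.59 -2.02] M [ 0.151 -0.135  0.023] P [ -1.59  -0.94 170.76] tz [ 2.0e-04  3.7e-03 -1.0e+00] 0.33299405281003386 34.58656668663025 14.3167
```

Request:
{"op": "step_arm", "data": {"commands": "0.2 0.15 0.12 0 0 0 0; 0.2 0.15 0.12 0 0 0 0; 0.2 0.15 0.12 0 0 0 0"}}

```text
time_s: 14.57
eef_pos: [522.3, -44.3, 206.9]
ee_rot: [-0.024, 0.977, 0.171, 0.127]
force: [-1.3, 1.8, 0.5]
grip_width: 0.342
grip_force: 34.9
```

```bash
python3 st.py|head -1
```

```text
F [-0.49  2.14  0.67] M [ 0.666  0.061 -0.011] P [-5.0000e-02 -1.9300e+00  1.7069e+02] tz [-3.0e-04  4.4e-03 -1.0e+00] 0.34242508210533024 34.93721544742584 14.5667
```

Request:
{"op": "step_arm", "data": {"commands": "0.2 0 -0.24 0 0 0 0; 0.2 0 -0.24 0 0 0 0; 0.2 0 -0.24 0 0 0 0"}}

```text
time_s: 14.82
eef_pos: [521.7, -42.4, 207.1]
ee_rot: [-0.024, 0.977, 0.171, 0.128]
force: [0.7, 0.2, -0.4]
grip_width: 0.341
grip_force: 34.6
```

```bash
python3 st.py|head -1
```

```text
F [ 0.59 -0.06 -0.54] M [-0.042  0.095  0.006] P [2.0000e-02 1.0000e-01 1.7086e+02] tz [ 1.0e-04  2.9e-03 -1.0e+00] 0.3408970393162806 34.64320778846741 14.8167
```

Request:
{"op": "step_arm", "data": {"commands": "0.2 0.04 0.03 -0.3 0 0 0; 0.2 0.04 0.03 -0.6 0 0 0; 0.2 0.04 0.03 -0.9 0 0 0; 0.2 0.04 0.03 -1.2 0 0 0; 0.2 0.04 0.03 -1.5 0 0 0; 0.2 0.04 0.03 -1.8 0 0 0; 0.2 0.04 0.03 -2.05 0 0 0; 0.2 0.04 0.03 -2.05 0 0 0; 0.2 0.04 0.03 -2.05 0 0 0; 0.2 0.04 0.03 -2.05 0 0 0; 0.2 0.04 0.03 -2.05 0 0 0"}}

```text
time_s: 15.73
eef_pos: [517.1, -44.2, 226.8]
ee_rot: [-0.024, 0.977, 0.171, 0.127]
force: [-0.3, -0.0, -0.4]
grip_width: 0.336
grip_force: 34.6
```

```bash
python3 st.py|head -1; python3 - <<'E'
from h import *
out=[]
for c in("scene","side"):
    im=capture(c);cv2.imwrite(f"pics/{c}1.png",im[:,:,::-1]);m=camera_model(c)
    x,y=map(int,proj(m,O+B@[0,0,60]))
    old=cv2.imread(f"pics/{c}0.png")
    print(c,x,y,[proj(m,O+B@[0,0,z]).round(1).tolist() for z in(0,40,152)])
    out.append(np.vstack([cv2.resize(i[y-35:y+30,x-42:x+42],(388,300),interpolation=cv2.INTER_CUBIC) for i in(old,im[:,:,::-1])]))
cv2.imwrite("pics/fin.png",np.hstack(out))
E
```

```text
F [-0.41  0.08 -0.35] M [-0.006  0.167  0.016] P [ 3.3000e-01 -1.2000e-01  1.9113e+02] tz [-2.0e-04  3.7e-03 -1.0e+00] 0.33627993338224976 34.643688797950745 15.7333
scene 309 258 [[314.4, 277.3], [311.2, 264.7], [301.9, 228.0]]
side 332 262 [[335.4, 278.7], [333.7, 268.0], [328.4, 235.5]]
```

View pics/fin.png

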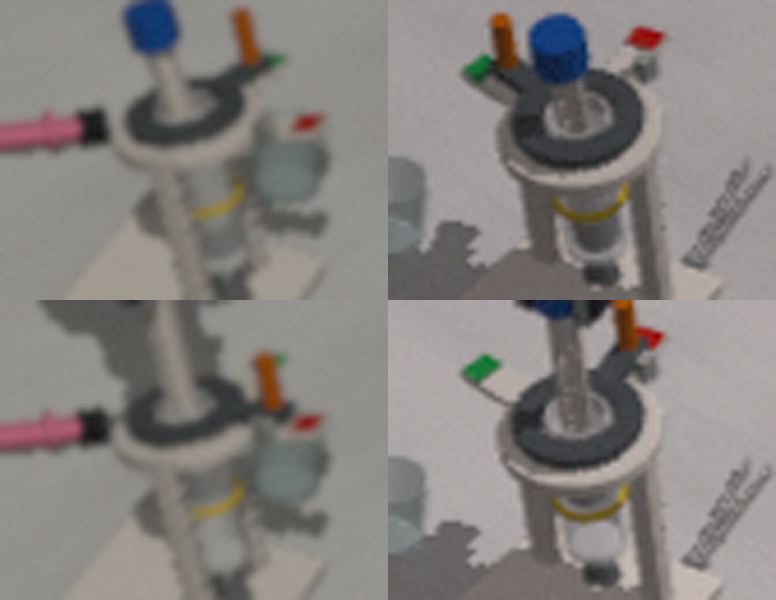

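```bash
python3 - <<'E'
from h import *
for c in("scene","side"):
    m=camera_model(c);a=cv2.imread(f"pics/{c}0.png");b=cv2.imread(f"pics/{c}1.png")
    v=B.T@(m["eye"]-O);v[2]=0;v/=np.linalg.norm(v)
    print(c)
    for z in range(-8,60,4):
        p=proj(m,O+B@(v*13+[0,0,z]));q=proj(m,O+B@(v*21.5+[0,0,z]))
        f=lambda i,p:cv2.getRectSubPix(i,(3,1),tuple(map(float,p))).mean((0,1)).round().astype(int).tolist()
        print(z,p.round(1),f(a,p),f(b,p)," ring",q.round(1),f(b,q))
E
```

```text
scene
-8 [315.6 282.1] [98, 100, 101] [98, 99, 101]  ring [316.  283.6] [83, 83, 84]
-4 [315.3 280.8] [121, 123, 125] [123, 126, 127]  ring [315.7 282.3] [95, 96, 97]
0 [315.  279.6] [128, 131, 132] [137, 140, 142]  ring [315.3 281.1] [119, 122, 123]
4 [314.6 278.3] [116, 117, 118] [142, 145, 146]  ring [315.  279.8] [136, 139, 141]
8 [314.3 277.1] [102, 104, 105] [143, 146, 147]  ring [314.7 278.5] [141, 144, 146]
12 [314.  275.8] [100, 102, 103] [141, 145, 145]  ring [314.4 277.3] [143, 146, 147]
16 [313.7 274.5] [101, 102, 103] [140, 141, 143]  ring [314.1 276. ] [142, 145, 145]
20 [313.4 273.3] [103, 105, 106] [137, 140, 142]  ring [313.7 274.8] [140, 142, 144]
24 [313. 272.] [112, 115, 116] [136, 139, 141]  ring [313.4 273.5] [138, 140, 142]
28 [312.7 270.7] [116, 123, 125] [133, 139, 141]  ring [313.1 272.2] [136, 139, 141]
32 [312.4 269.5] [94, 124, 134] [106, 133, 142]  ring [312.8 270.9] [135, 139, 141]
36 [312.1 268.2] [70, 127, 143] [75, 131, 147]  ring [312.4 269.7] [112, 134, 141]
40 [311.8 266.9] [101, 126, 135] [101, 126, 135]  ring [312.1 268.4] [79, 131, 146]
44 [311
[... 997 characters left out ...]
.] [71, 70, 72] [158, 156, 162]  ring [335.4 278.4] [159, 159, 163]
28 [334.8 274.9] [70, 76, 83] [135, 142, 148]  ring [335.2 277.3] [159, 159, 162]
32 [334.6 273.8] [33, 77, 88] [60, 95, 109]  ring [335.  276.2] [159, 157, 162]
36 [334.5 272.7] [39, 84, 97] [46, 95, 108]  ring [334.9 275.2] [144, 148, 153]
40 [334.3 271.7] [87, 92, 97] [95, 101, 105]  ring [334.7 274.1] [72, 99, 112]
44 [334.1 270.6] [94, 94, 98] [88, 87, 89]  ring [334.5 273. ] [32, 93, 108]
48 [333.9 269.5] [90, 91, 95] [81, 81, 84]  ring [334.3 271.9] [95, 102, 107]
52 [333.8 268.4] [87, 90, 94] [89, 92, 96]  ring [334.1 270.8] [91, 91, 93]
56 [333.6 267.3] [97, 100, 105] [105, 109, 115]  ring [334.  269.7] [80, 80, 82]
```

```bash
python3 st.py|head -1; python3 -c "
from rig import *
print(finish_job())"
```

```text
F [ 0.26 -0.53 -0.66] M [ 0.002  0.165 -0.011] P [ 3.4000e-01 -1.2000e-01  1.9115e+02] tz [-1.0e-04  3.7e-03 -1.0e+00] 0.3374855665046788 34.64369773864746 15.8333
the job is handed in; nothing more can be done
None
```

I pushed the collar to its hard stop at the red mark, then drew the plunger up about 40 mm to the dose ring and handed the job in at 15.8 s with it still gripped in line with the barrel; the ring hid the piston's lower edge in the last views, so its level is from measurement, to about 1 mm.

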